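Set the extractor speed dial under a stayed lid

TASK

Set the dust extractor to speed 4: raise the console's lid all the way until its folding side stay locks straight and let go of it, and turn the dial to position 4 (four clicks clockwise of the off dot, one short of the last mark) while the lid stands locked. Then break the knee of the stay, lower the lid gently until it is fully shut, and leave the things lying about where they are.

Things in the scene. Friction and masses are not known exactly. Their poses are not given: they have to be found in the camera images.
- console: Grey wedge-shaped console fixed on the worktop, 170 deep (x), 220 wide (y), 125 high at the back, 45 at the front. Origin: on the worktop, 69 behind its front edge, 100 before its back, mid-width. It stands turned, its front to the robot's left; x points to its back, y to its left (far side), z up. Its top panel slopes 30 degrees down to the front, under an aluminium hood lid.
- lid (a joint): Hood lid (160 long, 226 wide, 45 deep), hinged along y at the panel's upper edge. 0 = shut, grows as it opens; 1.57 rad = stay dead straight, its limit, and about 1.56 locked; there it leans 30 degrees from vertical towards the front. The hinge is stiff: 2 to 5 N at the handle move it, lightest near the top; it stays where it is left or sinks slowly.
- lid_hinge (a point): Point on the lid's hinge line at its middle: 70 behind and 125 above the console's origin. Fixed.
- lid_handle (a point): Middle of the lid's handle: round steel bar 12 thick, 94 long, parallel to the hinge and 204 from it, 40 in front of the hood with open space between. Turns with the lid about lid_hinge. Lid shut: 193 in front of the hinge line and 60 above the worktop. Lid at 1.57 rad: 65 in front of it and 318 above the worktop.
- knee (a joint): Knee of the folding stay (two 71 links) on the console's right (-y) side, near the robot. 0 = folded, lid shut; 2.26 = dead straight; 2.38 = locked at its stop. A spring snaps it into the lock once the lid is lifted fully (to within 0.03 rad of 1.57) and let go. To break it pull the pin to the console's front (-x) with about 5 N: from 20 it springs back, from 30 on it stays broken.
- knee_pin (a point): Middle of the grip on the knee's pin: black round handle 14 thick, 36 long, sticking out sideways along the console's -y, its middle 44 outside the lid's side. Locked, it is about 151 above the worktop and 30 in front of the hinge line. It swings about stay_foot on a circle of radius 71 in the console's x-z plane; with the lid shut it is low at the front.
- stay_foot (a point): Point on the axis of the stay's lower pivot on the console, in the plane of the pin's grip. Fixed; the locked pin stands almost straight above it.
- dial (a joint): Rotary selector on the sloping panel with click stops. 0 = off (pointer at the round dot); each click is 0.35 rad clockwise as seen facing the panel; positions 0 to 5, so position 4 = 1.40 rad. Marks 1 to 5 are white bars that grow longer. It springs to the nearest stop when let go; about 0.05 N m takes it over a click.
- dial_grip (a point): Point on the dial's axis 22 above the panel, inside its grip: grey bar 13 thick, 44 long, top 31 above the panel, white pointer line at one end. z = the dial's axis out of the panel, 30 degrees off vertical towards the front; x = along the bar to the pointer; y = across the bar. At 0.875 rad the pointer points straight up the slope.
- pliers_red: bystander: red-handled pliers, 54x174x13, lying at the far side of the console; origin centre of its underside
- spanner_17: bystander: steel spanner, 34x196x8, lying in front of the console; origin centre of its underside
- brass_tee: bystander: brass tee fitting, 38x49x23; origin centre of its underside
- grey_bit_case: bystander: grey case 55x74x38 behind the console; origin centre of its underside
- pencil: bystander: red pencil, 173 long, 8 thick; origin centre of its underside

How it is judged:
By the outcome, as a careful person would: the job done as asked, in the order asked, and still so for the second after the job is handed in, with the robot touching nothing.
It also fails if it takes over 72 s, if anything falls off the work surface, if the arm or the gripper's body presses on something with over 40 N, if the wrist force passes 120 N, or if a joint passes its speed limit or range.

ROBOT

A 6-joint arm with a two-finger parallel gripper is mounted at the origin on a cart in front of the work surface, level with it; the furniture and walls round the work are solid. World frame = base frame: x ahead of the robot, y to its left, z up, the work surface at z = 0. Lengths are in m, angles in rad, forces in N, time in s.
With the tool pointing down it reaches from about 0.4 to 0.825 m from the base axis. Payload 7 kg.
Tool frame: the origin (TCP) lies between the finger pads; the fingertips stand 11 mm ahead of it and the grasp point (between the pads) lies 8 mm behind it (arm.tips_ahead is the distance from the TCP to the fingertips, in m); z points along the fingers, x is the direction in which the jaws open and shut, and the axes are right-handed (so a half turn about z gives the same grasp; the last joint's range is limited). The gripper opens to 88 mm and grips with 3 to 60 N. Pads are 19 mm wide; open, the fingers measure 130 mm over their backs; the gripper's body (78 mm by 193 mm) begins 47 mm behind the grasp point.
Start: joints at [-0.884, 0.359, 0.012, 0, -1.224, -0.288], TCP at [0.262, -0.622, 0.238] pointing down, gripper open.
Joint ranges: [-3.07, 3.07], [-1.43, 2.12], [-1.02, 1.25], [-3.03, 1.67], [-3.05, -0], [-3.03, 3.03]. Speed limits (rad/s): [2.39, 2.39, 3.01, 3.14, 3.14, 3.14].

INTERFACE

Orientations are given as [roll, pitch, yaw] about the fixed x, y, z axes, in that order (R = Rz(yaw) Ry(pitch) Rx(roll)).
In Python, from station import arm, optics, finder gives the robot as it stands. The module is installed in compiled form; this text tells all that it offers.
- The arm moves only by the tool apply_moves, never from a script. Its argument "increments" is one flat list of numbers, 6 for each row, row after row: the shift along the world's x, y, z in m, then the turn, a rotation vector about the world's x, y, z in rad. In form: [tx, ty, tz, rx, ry, rz, tx, ty, tz, rx, ry, rz, ...]. A call has 1 to 20 rows; each row shifts and turns the pose as measured when the row begins; what a row does not reach is not made up. A row lasts 1/12 s, in which the tool goes at most 41.7 mm and 7.16 degrees, less where a joint would pass 70% of its speed; a pose out of reach is approached as far as the arm can. A call with a gripper value outside its range is refused whole. "hand" is the closure, from 0 (fully open) to 1 (shut), set as the call begins (left out, the last holds). The fingers move at their own pace and stop on an object; "force" is the grip in N (left out, the last holds). Time passes only in rows, so rows that do not move let the fingers close. It gives the time, the measured TCP pose, the force and the opening at its end, in the units of the state.
- arm.get_state(): the state, without advancing time (a new reading comes with each control period).
- optics.grab_frame(name): name is "scene" or "top" or "wrist"; returns the picture (480x640x3 uint8, red, green, blue); there is no depth.
- optics.camera_model(name): a dict with "fx", "fy", "cx", "cy" (pixels), "world_to_cam" (4x4, takes a point from world to camera coordinates); the wrist camera has in their place "T_tool_cam" (4x4, takes a point from camera to tool coordinates, whose origin is the TCP and whose axes are the tool frame's). Camera axes: x right, y up, looking along -z (the intrinsics and any distortion apply to the point x, -y, -z); pixel columns grow to the right and rows downward; lengths in m; the calibration is good to about 2 mm. A picture is of the moment at which its call begins: read the wrist's pose just before it. camera_model takes no time and is no camera call.
- arm.job_done(): hands the job in, once; it reports no verdict.
Trained networks look in the newest picture that a camera, given by its name, has taken for a name from the list of things; names that differ only in an ending like _2 or _b are one class to them, and where a whole thing is asked for, a point or a joint stands for the part that bears it (a point fixed in the world has none). Each returns a list of dicts, best first, with "conf" (0 to 1); they miss things now and then, are a little off and sometimes report something else, mostly with a low value. They report only what shows in the picture. A call takes as long as a camera call.
- finder.find_in(camera, name): "box" ([left, top, right, bottom] in pixels, round what is visible of it).
- finder.landmark_of(camera, name): "point" ([column, row] in pixels: a listed point, or the origin of a listed thing).
The state is a dict: "t": time; "q": joint angles; "qd": joint speeds; "joint_efforts": joint torques, N m; "eef_pos": TCP position; "ee_rot": TCP orientation; "force": force on the tool from outside, world axes, zero at the start; "moment": the same for the moment, N m; "width": finger opening in m.
Only numpy, scipy, OpenCV 4.12 (cv2) and the standard library are available. Lean on these libraries where they do the work, as an engineer would, in place of code of your own. Each camera call takes 0.05 s, during which the arm holds its last target. There are 200 camera calls.

## Working session

There is one attempt and no reset: what is moved stays moved. The work goes in short steps, Python scripts to look and compute and a tool call to move; the robot and the scene stay as the last step left them, time stands still between calls to the robot, and variables do not carry over. Pictures are saved under pics/ and viewed, about 8 in all and at most 12, crops included, and the job is handed in when it is done.

Besides the shell and the picture viewer there is one more tool, called after "Request:" as a command line: name --argument value ..., lists and objects as JSON in quotes. apply_moves: Moves the arm, as the interface text tells. Its arguments: {"type":"object","properties":{"increments":{"type":"array"},"hand":{"type":"number"},"force":{"type":"number"}},"required":["increments"]}

```bash
mkdir -p pics; cat > h.py <<'E'
import numpy as np, cv2
from station import arm, optics, finder
from scipy.spatial.transform import Rotation as R
E
python3 - <<'E'
from h import *
s=arm.get_state(); print({k:np.round(v,3).tolist() for k,v in s.items()})
for c in ("scene","top"):
    im=optics.grab_frame(c); cv2.imwrite(f"pics/{c}0.png",im[:,:,::-1])
    m=optics.camera_model(c); print(c,{k:np.round(v,4).tolist() for k,v in m.items()})
    for n in ("lid_handle","lid_hinge","knee_pin","stay_foot","console"):
        r=finder.landmark_of(c,n); print(n,[(np.round(d['point'],1).tolist(),round(d['conf'],2)) for d in r[:2]])
print({k:np.round(v,4).tolist() for k,v in optics.camera_model("wrist").items()}, arm.tips_ahead)
E
```

```text
{'t': 0.0, 'q': [-0.884, 0.359, 0.011, -0.0, -1.224, -0.288], 'qd': [0.001, -0.002, -0.0, 0.0, 0.0, -0.002], 'joint_efforts': [0.0, -58.271, 29.305, 6.997, 0.007, -0.0], 'eef_pos': [0.262, -0.622, 0.237], 'ee_rot': [-3.141, -0.002, 1.97], 'force': [0.394, 0.791, 0.299], 'moment': [0.016, -0.014, -0.034], 'width': 0.088}
scene {'fx': 485.1866, 'fy': 485.1866, 'cx': 318.1408, 'cy': 237.0083, 'world_to_cam': [[-0.8058, -0.5917, 0.0252, 0.5079], [0.298, -0.3682, 0.8807, -0.2404], [-0.5118, 0.7172, 0.473, -1.1685], [0.0, 0.0, 0.0, 1.0]]}
lid_handle [([320.9, 249.7], 0.81)]
lid_hinge []
knee_pin [([331.8, 246.7], 0.62), ([379.6, 252.6], 0.55)]
stay_foot [([385.8, 226.5], 0.67)]
console [([330.0, 248.2], 0.71)]
top {'fx': 568.3644, 'fy': 568.3644, 'cx': 319.5971, 'cy': 243.9122, 'world_to_cam': [[0.0195, -0.9998, 0.0, 0.0627], [0.9802, 0.0192, 0.197, -0.5878], [-0.1969, -0.0038, 0.9804, -1.4457], [0.0, 0.0, 0.0, 1.0]]}
lid_handle [([322.1, 253.0], 0.76)]
lid_hinge [([392.8, 218.6], 0.95)]
knee_pin [([385.8, 290.5], 0.56)]
stay_foot [([402.0, 282.3], 0.68)]
console [([362.4, 239.4], 0.58)]
{'fx': 338.0026, 'fy': 338.0026, 'cx': 321.5228, 'cy': 239.1195, 'T_tool_cam': [[1.0, 0.0001, -0.0001, -0.0007], [0.0001, -0.9651, -0.2618, -0.0686], [-0.0001, 0.2618, -0.9651, -0.1463], [0.0, 0.0, 0.0, 1.0]]} 0.011
```

View pics/scene0.png

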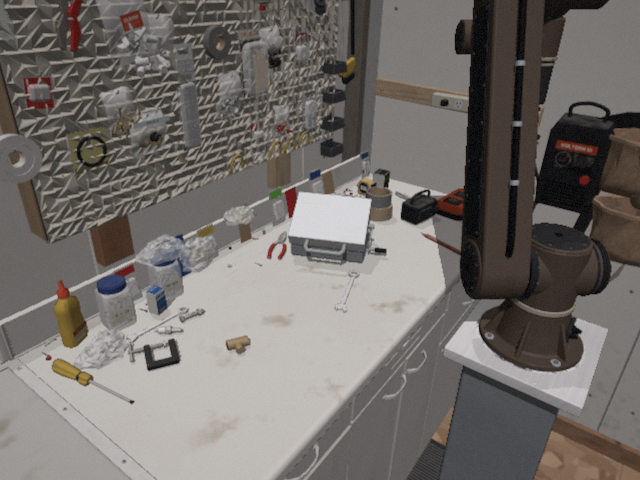

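View pics/top0.png

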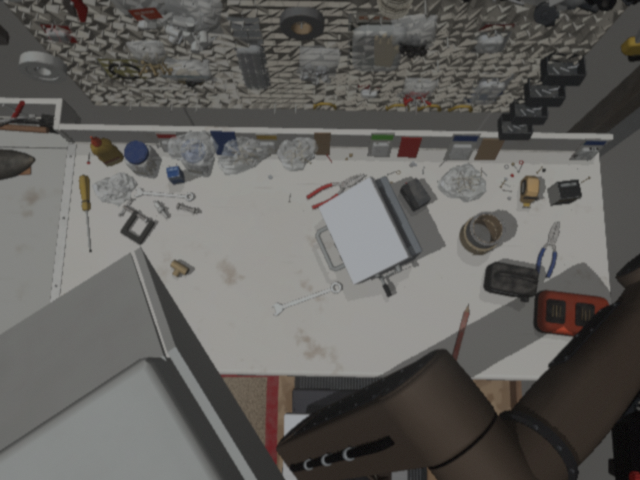

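The scene picture shows the console with the handle at about (325,247) and the pin at (380,251). The top picture shows the handle at about (328,248), the hinge edge at (393,218) and the pin at (389,290). Next I fit the console pose.

```bash
cat >> h.py <<'E'
def proj(c,P):
    m=optics.camera_model(c); p=m["world_to_cam"][:3,:3]@P+m["world_to_cam"][:3,3]
    return np.array([m["cx"]+m["fx"]*p[0]/-p[2], m["cy"]-m["fy"]*p[1]/-p[2]])
def c2w(v,P): 
    c,s=np.cos(v[2]),np.sin(v[2]); return np.array([v[0]+c*P[0]-s*P[1], v[1]+s*P[0]+c*P[1], P[2]])
E
python3 - <<'E'
from h import *
from scipy.optimize import least_squares
H=(-.123,0,.06);G=(.07,0,.125);F=(.036,-.157,.08);O=(0,0,0)
obs=[("scene",H,(320.9,249.7)),("scene",F,(385.8,226.5)),("scene",O,(330,248.2)),("top",H,(322.1,253)),("top",G,(392.8,218.6)),("top",F,(402,282.3)),("top",O,(362.4,239.4))]
f=lambda v:np.concatenate([proj(c,c2w(v,P))-o for c,P,o in obs])
r=least_squares(f,[.55,-.05,-1.2],loss="soft_l1",f_scale=3); v=r.x
print(v.round(4)); print(f(v).reshape(-1,2).round(1))
for n,P in dict(H=H,G=G,F=F).items(): print(n,c2w(v,P).round(3))
# lid back corners
for y in(-.113,.113): print(proj("top",c2w(v,(.07,y,.125))).round(), proj("scene",c2w(v,(.07,y,.125))).round())
for y in(-.047,.047): print("handle",proj("top",c2w(v,(-.123,y,.06))).round(), proj("scene",c2w(v,(-.123,y,.06))).round())
E
```

```text
[ 0.6153 -0.0461 -1.1665]
[[ 1.8  2.5]
 [-1.3  1.8]
 [ 0.7  1.6]
 [ 0.1 -1.9]
 [-0.4 -0.1]
 [ 0.4  0.2]
 [ 1.  -0.7]]
H [0.567 0.067 0.06 ]
G [ 0.643 -0.11   0.125]
F [ 0.485 -0.141  0.08 ]
[410. 259.] [373. 209.]
[375. 179.] [302. 200.]
handle [329. 267.] [339. 254.]
handle [316. 235.] [307. 250.]
```

Request:
apply_moves --increments '[0.0142,0.037,0,-0.0241,-0.0103,0,0.0142,0.037,0,-0.0241,-0.0103,0,0.0142,0.037,0,-0.0241,-0.0103,0,0.0142,0.037,0,-0.0241,-0.0103,0,0.0142,0.037,0,-0.0241,-0.0103,0,0.0142,0.037,0,-0.0241,-0.0103,0,0.0142,0.037,0,-0.0241,-0.0103,0,0.0142,0.037,0,-0.0241,-0.0103,0,0.0142,0.037,0,-0.0241,-0.0103,0,0.0142,0.037,0,-0.0241,-0.0103,0,0.0142,0.037,0,-0.0241,-0.0103,0,0.0142,0.037,0,-0.0241,-0.0103,0,0.0142,0.037,-0.01,-0.0241,-0.0103,0,0.0142,0.037,-0.01,-0.0241,-0.0103,0,0.0142,0.037,-0.01,-0.0241,-0.0103,0,0.0142,0.037,-0.01,-0.0241,-0.0103,0,0.0142,0.037,-0.01,-0.0241,-0.0103,0,0.0142,0.037,-0.01,-0.0241,-0.0103,0,0.0142,0.037,-0.01,-0.0241,-0.0103,0,0.0142,0.037,-0.01,-0.0241,-0.0103,0]' --hand 0.6 --force 25

```text
t: 2.27
eef_pos: [0.5474, 0.1377, 0.1632]
ee_rot: [3.09, 0.549, 1.949]
force: [0.9, -0.4, 0.6]
width: 0.035
```

```bash
cat >> h.py <<'E'
def pose():
    s=arm.get_state(); return np.array(s["eef_pos"]), R.from_euler("xyz",s["ee_rot"]).as_matrix()
def wcam():
    p,Rt=pose(); T=np.eye(4);T[:3,:3]=Rt;T[:3,3]=p; return T@optics.camera_model("wrist")["T_tool_cam"]
def wproj(P,C):
    m=optics.camera_model("wrist"); p=np.linalg.inv(C)[:3]@np.append(P,1)
    return np.array([m["cx"]+m["fx"]*p[0]/-p[2], m["cy"]-m["fy"]*p[1]/-p[2]])
V=np.array([.6153,-.0461,-1.1665])
def axes(v): c,s=np.cos(v[2]),np.sin(v[2]); return np.array([c,s,0]),np.array([-s,c,0])
def goal(grasp,tz,tx,back=0):
    "delta (shift, rotvec) from now to have grasp point at 'grasp', approach tz, jaw axis tx"
    tz=tz/np.linalg.norm(tz); tx=tx-tz*(tx@tz); tx/=np.linalg.norm(tx)
    p,Rt=pose(); Rg=np.column_stack([tx,np.cross(tz,tx),tz])
    return (grasp+tz*(.008-back)-p).round(4), R.from_matrix(Rg@Rt.T).as_rotvec().round(4)
E
cat > p.py <<'E'
from h import *
C=wcam(); im=optics.grab_frame("wrist"); cv2.imwrite("pics/w1.png",im[:,:,::-1])
for n in ("lid_handle","lid_hinge","dial_grip","console"):
    print(n,[(np.round(d['point'],1).tolist(),round(d['conf'],2)) for d in finder.landmark_of("wrist",n)[:2]])
print("pred H",wproj(c2w(V,(-.123,0,.06)),C),[wproj(c2w(V,(-.123,y,.06)),C).round() for y in (-.047,.047)], "G",wproj(c2w(V,(.07,0,.125)),C), "O",wproj(c2w(V,(0,0,0)),C))
x,y=axes(V); z=np.array([0,0,1.])
print(goal(c2w(V,(-.123,0,.06)),.5*x-.866*z,-x))
E
python3 p.py
```

```text
lid_handle [([309.8, 214.6], 0.94), ([440.7, 98.7], 0.42)]
lid_hinge []
dial_grip []
console [([245.9, 198.2], 0.63)]
pred H [311.34164846 216.03468772] [array([309., 157.]), array([313., 269.])] G [103.44277831 209.39425012] O [249.90244402 193.87688325]
(array([ 0.0217, -0.0722, -0.1097]), array([ 0.0067,  0.0482, -0.0003]))
```

View pics/w1.png

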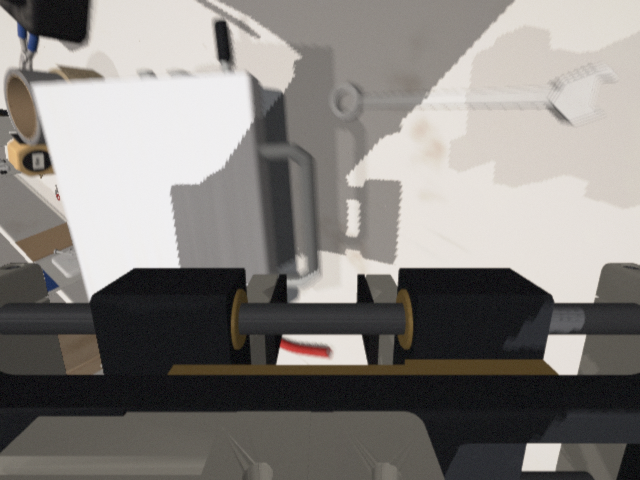

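The picture shows the handle bar at about (308,215), and my prediction lands within 2 px of it. I go down onto it.

Request:
apply_moves --increments '[0,0,0,0.0067,0.0482,0,0.0036,-0.012,-0.0183,0,0,0,0.0036,-0.012,-0.0183,0,0,0,0.0036,-0.012,-0.0183,0,0,0,0.0036,-0.012,-0.0183,0,0,0]' --hand 0.68

```text
t: 2.93
eef_pos: [0.5628, 0.0864, 0.0955]
ee_rot: [3.126, 0.515, 1.967]
force: [-0.3, -0.1, -0.6]
width: 0.0284
```

```bash
sed -i 's/w1.png/w2.png/' p.py; python3 p.py
```

```text
lid_handle [([318.7, 259.1], 0.96)]
lid_hinge []
dial_grip []
console [([231.9, 224.3], 0.91)]
pred H [322.75610206 261.83431574] [array([322., 180.]), array([323., 333.])] G [ 33.67168479 244.96787917] O [236.47159786 220.2392944 ]
(array([ 0.0052, -0.0241, -0.0433]), array([-0.0121,  0.0088, -0.0002]))
```

Request:
apply_moves --increments '[0.002,-0.0087,-0.0143,-0.012,0.0088,0,0.002,-0.0087,-0.0143,0,0,0,0.002,-0.0087,-0.0143,0,0,0,0,0,0,0,0,0]'

```text
t: 3.52
eef_pos: [0.5736, 0.0665, 0.0594]
ee_rot: [3.125, 0.52, 1.971]
force: [-0.6, -0.5, 0.2]
width: 0.028
```

Request:
apply_moves --increments '[0,0,0,0,0,0,0,0,0,0,0,0,0,0,0,0,0,0]' --hand 1 --force 25

```text
t: 3.77
eef_pos: [0.5755, 0.0687, 0.0631]
ee_rot: [3.119, 0.52, 1.97]
force: [-0.1, 0.2, -0.1]
width: 0.0135
```

```bash
cat > arc.py <<'E'
from h import *
import sys
x,y=axes(V); z=np.array([0,0,1.]); tz=.5*x-.866*z
p,Rt=pose(); g=p-.008*Rt[:,2]; G=c2w(V,(.07,0,.125))
d=g-G; print("grasp in console rel hinge",d@x,d@y,d[2],"r",np.hypot(d@x,d[2]))
a=np.arctan2(d[2],-(d@x)); r=np.hypot(d@x,d[2]); print("ang",a, "lid",a+np.arctan2(.065,.193))
n=int(sys.argv[1]); A=np.linspace(a,-np.arctan2(.065,.193)+float(sys.argv[2]),n+1)
P=np.array([-r*np.cos(t)*x+r*np.sin(t)*z for t in A]); print(np.diff(P,axis=0).round(4).tolist()); print(goal(g,tz,-x)[1], arm.get_state()["force"],arm.get_state()["q"])
E
python3 arc.py 12 1.57
```

```text
grasp in console rel hinge -0.19517578928996276 0.008378206660074439 -0.05494156925711653 r 0.20276134926902237
ang -0.27439713802832627 lid 0.050458996446334725
[[-0.0021, 0.0049, 0.0251], [-0.0009, 0.002, 0.0256], [0.0004, -0.001, 0.0256], [0.0017, -0.004, 0.0253], [0.0029, -0.0069, 0.0245], [0.0041, -0.0097, 0.0234], [0.0053, -0.0123, 0.0219], [0.0063, -0.0147, 0.02], [0.0073, -0.017, 0.0178], [0.0081, -0.0189, 0.0154], [0.0088, -0.0205, 0.0127], [0.0093, -0.0218, 0.0097]]
[-0.0108  0.0163 -0.0055] [-0.14108957  0.16349349 -0.06150292] [ 0.67472775  0.38537318 -0.7959919   0.83880614 -0.70853474 -2.57628838]
```

Request:
apply_moves --increments '[-0.0021,0.0049,0.0251,0,0,0,-0.0009,0.002,0.0256,0,0,0,0.0004,-0.001,0.0256,0,0,0,0.0017,-0.004,0.0253,0,0,0,0.0029,-0.0069,0.0245,0,0,0]'

```text
t: 4.18
eef_pos: [0.5723, 0.073, 0.1869]
ee_rot: [3.125, 0.504, 1.983]
force: [2.3, -0.9, -6.3]
width: 0.0116
```

```bash
python3 arc.py 8 1.57
```

```text
grasp in console rel hinge -0.2003164203030202 0.007155114389280098 0.06889295391459446 r 0.21183226227865923
ang 0.331248686898018 lid 0.656104821372679
[[0.0036, -0.0084, 0.0224], [0.0046, -0.0107, 0.0212], [0.0055, -0.0129, 0.0197], [0.0064, -0.0148, 0.018], [0.0071, -0.0166, 0.016], [0.0078, -0.0182, 0.0139], [0.0084, -0.0195, 0.0115], [0.0088, -0.0206, 0.009]]
[-0.0238  0.0054 -0.0162] [ 2.25650176 -0.85242426 -6.34534415] [ 0.73311015  0.22927349 -0.61887298  0.59718191 -0.96858224 -2.29303131]
```

Request:
apply_moves --increments '[0.0036,-0.0084,0.0222,-0.008,0,-0.004,0.0046,-0.0107,0.0208,-0.008,0,-0.004,0.0055,-0.0129,0.0193,-0.008,0,-0.004,0.0064,-0.0148,0.0175,0,0,-0.004,0.0071,-0.0166,0.0155,0,0,0,0.0078,-0.0182,0.013,0,0,0]'

```text
t: 4.68
eef_pos: [0.6064, -0.0004, 0.3054]
ee_rot: [3.124, 0.512, 1.979]
force: [1.9, 1.7, -3.6]
width: 0.0099
```

```bash
python3 arc.py 4 1.59
```

```text
grasp in console rel hinge -0.11947812298637109 0.009613342315406302 0.1873621932803316 r 0.22221524102356874
ang 1.003126933952317 lid 1.327983068426978
[[0.0049, -0.0115, 0.0074], [0.0051, -0.0119, 0.0066], [0.0053, -0.0123, 0.0057], [0.0054, -0.0126, 0.0048]]
[-0.0163  0.0092 -0.0128] [ 1.94038819  1.65738341 -3.60179242] [ 0.59503709  0.14253416 -0.4386798   0.56251142 -1.14106668 -2.03155401]
```

The bar is slipping toward the fingertips, so I open, re-seat by 16 mm and grip harder.

Request:
apply_moves --increments '[0,0,0,0,0,0,0.0016,-0.0037,-0.007,-0.008,0.004,-0.006,0.0016,-0.0037,-0.007,-0.008,0.004,-0.006,0,0,0,0,0,0]' --hand 0.68

```text
t: 5.02
eef_pos: [0.6102, -0.0077, 0.2958]
ee_rot: [3.131, 0.521, 1.969]
force: [0.2, -0.4, -0.9]
width: 0.0266
```

Request:
apply_moves --increments '[0,0,0,0,0,0,0,0,0,0,0,0,0,0,0,0,0,0]' --hand 1 --force 35

```text
t: 5.27
eef_pos: [0.6094, -0.007, 0.2933]
ee_rot: [3.137, 0.522, 1.973]
force: [-0.0, -0.8, 1.3]
width: 0.0133
```

```bash
python3 arc.py 4 1.59
```

```text
grasp in console rel hinge -0.11228302492637261 0.0098895422904361 0.17522691284836744 r 0.20811522931536214
ang 1.0009254369718588 lid 1.3257815714465198
[[0.0046, -0.0109, 0.007], [0.0048, -0.0113, 0.0062], [0.005, -0.0116, 0.0054], [0.0051, -0.0119, 0.0046]]
[-0.0028  0.0035 -0.0008] [-0.0170876  -0.84643483  1.34115428] [ 0.58312707  0.16122935 -0.45157101  0.57572552 -1.12719598 -2.0472477 ]
```

Request:
apply_moves --increments '[0,0,0,0,0,0,0.0046,-0.0109,0.007,0,0,0,0.0048,-0.0113,0.0062,0,0,0,0.005,-0.0116,0.0052,0,0,0,0.0051,-0.0119,0.0042,0,0,0]'

```text
t: 5.68
eef_pos: [0.6289, -0.0495, 0.3158]
ee_rot: [3.138, 0.521, 1.982]
force: [-1.6, 2.5, 1.2]
width: 0.0109
```

```bash
python3 arc.py 3 1.60
```

```text
grasp in console rel hinge -0.06554576480166745 0.011150514372140818 0.1977541679691701 r 0.20833376642449072
ang 1.2507410645602446 lid 1.5755971990349056
[[0.0006, -0.0015, 0.0005], [0.0006, -0.0015, 0.0005], [0.0006, -0.0015, 0.0005]]
[-0.0032  0.0016 -0.0082] [-1.59453456  2.51110144  1.2444671 ] [ 0.49526886  0.16005199 -0.40389224  0.58259786 -1.125538   -1.94272478]
```

Request:
apply_moves --increments '[0.0015,-0.0035,0.001,0,0,0,0.0015,-0.0035,0.001,0,0,0]'

```text
t: 5.85
eef_pos: [0.6319, -0.0562, 0.3181]
ee_rot: [3.137, 0.519, 1.981]
force: [-8.0, 9.4, 2.5]
width: 0.011
```

Request:
apply_moves --increments '[0,0,0,0,0,0,0,0,0,0,0,0]' --hand 0.68

```text
t: 6.02
eef_pos: [0.6316, -0.0551, 0.3174]
ee_rot: [3.136, 0.517, 1.98]
force: [-0.4, 1.8, -0.3]
width: 0.0192
```

```bash
cat > q.py <<'E'
from h import *
x,y=axes(V)
C=wcam(); im=optics.grab_frame("wrist"); cv2.imwrite("pics/w3.png",im[:,:,::-1])
for c in("scene","top"):
  b=optics.grab_frame(c); cv2.imwrite(f"pics/{c}1.png",b[:,:,::-1])
for c in("wrist","scene","top"):
  for n in ("knee_pin","lid_handle","dial_grip","stay_foot"):
    print(c,n,[(np.round(d['point'],1).tolist(),round(d['conf'],2)) for d in finder.landmark_of(c,n)[:2]])
for n,P in dict(pin=(.04,-.157,.151),H=(.005,0,.318)).items():
    w=c2w(V,P); print(n,w.round(3),"scene",proj("scene",w).round(1),"top",proj("top",w).round(1),"wrist",wproj(w,C).round(1))
E
python3 q.py; python3 -c "
import cv2,numpy as np
a=cv2.imread('pics/scene1.png')[120:280,230:450];b=cv2.imread('pics/top1.png')[150:310,290:450]
cv2.imwrite('pics/c1.png',np.hstack([cv2.resize(a,(460,334)),cv2.resize(b,(334,334))]))"
```

```text
wrist knee_pin [([388.7, 21.8], 0.8)]
wrist lid_handle [([330.3, 286.1], 0.78)]
wrist dial_grip [([459.6, 213.8], 0.6)]
wrist stay_foot []
scene knee_pin [([384.1, 205.4], 0.42), ([331.9, 219.2], 0.21)]
scene lid_handle [([331.0, 148.5], 0.64)]
scene dial_grip [([333.2, 220.6], 0.58), ([333.2, 147.8], 0.21)]
scene stay_foot [([385.0, 226.7], 0.61)]
top knee_pin [([408.2, 275.2], 0.6)]
top lid_handle [([377.9, 209.6], 0.57)]
top dial_grip [([360.9, 231.9], 0.48), ([392.3, 217.4], 0.17)]
top stay_foot [([401.3, 282.1], 0.8)]
pin [ 0.487 -0.145  0.151] scene [386.8 206.6] top [408.1 278.1] wrist [399.6  14.1]
H [ 0.617 -0.051  0.318] scene [335.3 151.2] top [376.4 208.2] wrist [340.3 280.5]
```

View pics/c1.png

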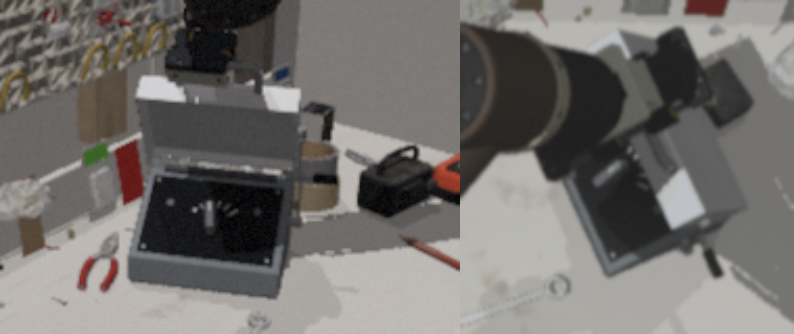

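The lid stands at its limit (12 N against the stop) and the pin is near its predicted locked position. The dial shows at scene (333,220). I triangulate the dial and back off from the handle.

Request:
apply_moves --increments '[0,0,0,0,0,0,-0.006,0.014,0.026,0,0,0,-0.006,0.014,0.026,0,0,0,-0.006,0.014,0.026,0,0,0,-0.012,0.03,0.01,0,0,0,-0.013,0.033,0,0,0,0,-0.013,0.033,0,0,0,0,-0.013,0.033,0,0,0,0]' --hand 0.6

```text
t: 7.43
eef_pos: [0.5583, 0.1147, 0.4091]
ee_rot: [3.139, 0.515, 1.971]
force: [1.0, 0.6, 0.6]
width: 0.035
```

```bash
cat > d.py <<'E'
from h import *
import sys
from scipy.optimize import least_squares
x,y=axes(V); z=np.array([0,0,1.])
C=wcam(); im=optics.grab_frame("wrist"); cv2.imwrite(f"pics/{sys.argv[1]}.png",im[:,:,::-1])
for c in ("scene","top"): optics.grab_frame(c)
O={}
for c in("wrist","scene","top"):
  for n in ("knee_pin","dial_grip","lid_handle"):
    r=[(np.round(d['point'],1).tolist(),round(d['conf'],2)) for d in finder.landmark_of(c,n)[:2]]; print(c,n,r)
    if r: O[c,n]=r[0][0]
u=.866*x+.5*z; nn=-.5*x+.866*z; G=c2w(V,(.07,0,.125))
def pr(c,P): return wproj(P,C) if c=="wrist" else proj(c,P)
for n in ("dial_grip","knee_pin","lid_handle"):
  cs=[c for c in("wrist","scene","top") if (c,n) in O]
  r=least_squares(lambda P:np.concatenate([pr(c,P)-O[c,n] for c in cs]),[.6,-.05,.15],loss="soft_l1",f_scale=3)
  d=r.x-G; print(n,r.x.round(4),"res",r.fun.round(1),"rel hinge x,y,z",(d@x).round(4),(d@y).round(4),d[2].round(4),"u,n",(d@u).round(4),(d@nn).round(4))
print("pred dial at u=-.081,n=.022:",wproj(G-.081*u+.022*nn,C).round(1)); print("q",np.round(arm.get_state()["q"],2))
E
python3 d.py w4
```

```text
wrist knee_pin []
wrist dial_grip []
wrist lid_handle [([207.4, 214.7], 0.72)]
scene knee_pin [([387.0, 206.6], 0.43)]
scene dial_grip []
scene lid_handle [([333.3, 150.0], 0.61)]
top knee_pin [([408.8, 276.4], 0.66), ([379.0, 208.3], 0.65)]
top dial_grip [([361.2, 232.3], 0.72), ([406.0, 281.8], 0.15)]
top lid_handle [([377.9, 207.1], 0.67), ([460.0, 336.8], 0.32)]
dial_grip [ 0.6001 -0.0294  0.1478] res [0. 0.] rel hinge x,y,z -0.0913 -0.0074 0.0228 u,n -0.0676 0.0654
knee_pin [ 0.4898 -0.1473  0.1496] res [-0.7 -0.1  0.2  0.6] rel hinge x,y,z -0.0263 -0.1552 0.0246 u,n -0.0105 0.0345
lid_handle [ 0.6217 -0.052   0.3155] res [-0.6  0.   0.9  1.7 -1.  -0.5] rel hinge x,y,z -0.0621 0.0036 0.1905 u,n 0.0414 0.196
pred dial at u=-.081,n=.022: [330.  188.7]
q [ 0.83  0.12 -0.22  0.47 -1.48 -2.1 ]
```

View pics/w4.png

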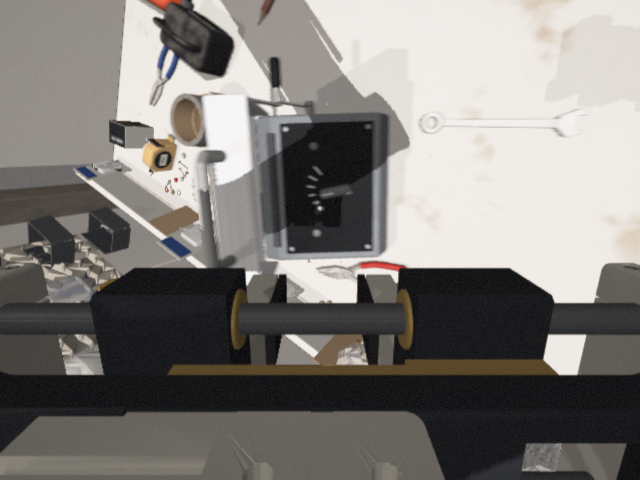

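The lid stays up and the handle and pin triangulate to their locked positions. The dial is near (335,191), with the off dot at (320,208). I enlarge the dial.

```bash
python3 - <<'E'
from h import *
im=cv2.imread("pics/w4.png")[155:225,290:360]; cv2.imwrite("pics/c2.png",cv2.resize(im,(560,560),interpolation=cv2.INTER_CUBIC))
C=wcam(); x,y=axes(V); z=np.array([0,0,1.]); u=.866*x+.5*z; nn=-.5*x+.866*z; G=c2w(V,(.07,0,.125))
for a in (-.07,-.075,-.08,-.085,-.09): print(a,wproj(G+a*u+.031*nn,C).round(1))
E
```

```text
-0.07 [323.6 189.9]
-0.075 [327.2 189.9]
-0.08 [330.7 189.9]
-0.085 [334.2 189.9]
-0.09 [337.8 189.8]
```

View pics/c2.png

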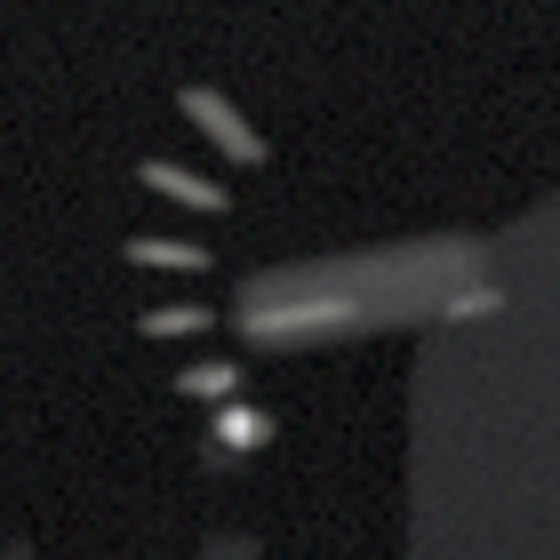

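The crop shows the pointer at mark 2 (φ≈0.70), not at off, with the longest mark (5) at the top and mark 4 second from the top. So two more clicks clockwise are needed. I plan the approach with the jaws across the bar and a 15° tilt.

```bash
cat >> h.py <<'E'
X,Y=axes(V); Z=np.array([0,0,1.]); U=.866*X+.5*Z; N=-.5*X+.866*Z; G=c2w(V,(.07,0,.125))
def dial_axes(phi,al):
    a=phi-.875; b=np.cos(a)*U-np.sin(a)*Y; c=-np.sin(a)*U-np.cos(a)*Y
    return -N*np.cos(al)+b*np.sin(al), c
E
python3 - <<'E'
from h import *
tz,tx=dial_axes(.7,np.radians(15))
D=G-.087*U+.025*N+.002*Y
print("dial",D)
for b in (.1,.0): print(goal(D,tz,tx,b))
E
```

```text
dial [ 0.61012022 -0.02890969  0.10315   ]
(array([ 0.0216, -0.0838, -0.2399]), array([-0.6193,  0.8546,  1.4134]))
(array([ 0.0535, -0.1467, -0.3108]), array([-0.6193,  0.8546,  1.4134]))
```

Request:
apply_moves --increments '[0,0,0,-0.0387,0.0534,0.0883,0,0,0,-0.0387,0.0534,0.0883,0,0,0,-0.0387,0.0534,0.0883,0,0,0,-0.0387,0.0534,0.0883,0,0,0,-0.0387,0.0534,0.0883,0,0,0,-0.0387,0.0534,0.0883,0,0,0,-0.0387,0.0534,0.0883,0,0,0,-0.0387,0.0534,0.0883,0.0027,-0.0105,-0.02,-0.0387,0.0534,0.0883,0.0027,-0.0105,-0.02,-0.0387,0.0534,0.0883,0.0027,-0.0105,-0.02,-0.0387,0.0534,0.0883,0.0027,-0.0105,-0.02,-0.0387,0.0534,0.0883,0.0027,-0.0105,-0.02,-0.0387,0.0534,0.0883,0.0027,-0.0105,-0.02,-0.0387,0.0534,0.0883,0.0027,-0.0105,-0.02,-0.0387,0.0534,0.0883,0.0027,-0.0105,-0.02,-0.0387,0.0534,0.0883]' --hand 0.5

```text
t: 9.37
eef_pos: [0.5848, 0.0225, 0.2471]
ee_rot: [-2.365, -0.127, -2.528]
force: [1.4, 0.3, 0.4]
width: 0.0441
```

```bash
cat > e.py <<'E'
from h import *
import sys
C=wcam(); im=optics.grab_frame("wrist"); cv2.imwrite(f"pics/{sys.argv[1]}.png",im[:,:,::-1])
print("dial", [(np.round(d['point'],1).tolist(),round(d['conf'],2)) for d in finder.landmark_of("wrist","dial_grip")[:2]])
D=G-.087*U+.025*N+.002*Y
print("pred",wproj(D-.003*N,C),"top",wproj(D+.006*N,C),"per mm U",wproj(D+.007*U,C)-wproj(D-.003*U,C),"per 10mm Y",wproj(D+.01*Y,C)-wproj(D,C))
tz,tx=dial_axes(.7,np.radians(15))
for b in (.1,.0): print(goal(D,tz,tx,b))
print(np.round(arm.get_state()["q"],2))
E
python3 e.py w5
```

```text
dial [([310.3, 291.3], 0.78)]
pred [313.14245644 293.79922926] top [312.96366648 295.40274607] per mm U [  2.6170785  -10.49671899] per 10mm Y [-10.49769039  -2.60578825]
(array([-0.0019,  0.0091, -0.0767]), array([ 0.0229, -0.0383, -0.0528]))
(array([ 0.0299, -0.0538, -0.1477]), array([ 0.0229, -0.0383, -0.0528]))
[ 0.73  0.2  -0.74  0.88 -1.09 -0.68]
```

View pics/w5.png

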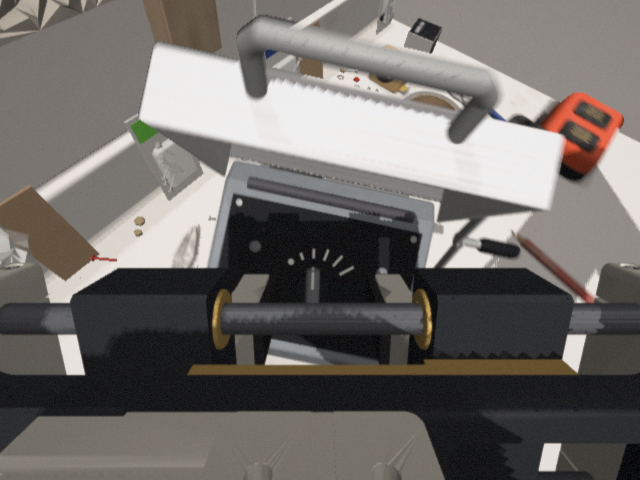

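Bar at about (313,285) with the pointer between jaws as predicted. Going down.

Request:
apply_moves --increments '[-0.0006,0.003,-0.025,0.0115,-0.019,-0.0265,-0.0006,0.003,-0.025,0.0115,-0.019,-0.0265,-0.0006,0.003,-0.025,0,0,0,0.0064,-0.0126,-0.0142,0,0,0,0.0064,-0.0126,-0.0142,0,0,0,0.0064,-0.0126,-0.0142,0,0,0,0,0,0,0,0,0]'

```text
t: 10.05
eef_pos: [0.608, -0.005, 0.1323]
ee_rot: [-2.36, -0.055, -2.605]
force: [-0.4, -1.2, -0.3]
width: 0.0439
```

```bash
python3 e.py w6
```

```text
dial [([336.4, 279.8], 0.71)]
pred [339.39035278 282.79396652] top [339.94869632 284.89879152] per mm U [  2.44068247 -17.08664538] per 10mm Y [-17.09406913  -2.47484599]
(array([-0.0278,  0.0325,  0.034 ]), array([-0.0151,  0.0308,  0.0183]))
(array([ 0.004 , -0.0304, -0.037 ]), array([-0.0151,  0.0308,  0.0183]))
[ 0.58  0.34 -0.86  1.15 -0.88 -1.02]
```

Request:
apply_moves --increments '[-0.0084,-0.0027,-0.004,-0.0151,0.0308,0.0183,0.0048,-0.0094,-0.0107,0,0,0,0.0048,-0.0094,-0.0107,0,0,0,0.0048,-0.0094,-0.0107,0,0,0,0,0,0,0,0,0]'

```text
t: 10.57
eef_pos: [0.6212, -0.0285, 0.1072]
ee_rot: [-2.358, -0.069, -2.585]
force: [-0.5, 0.2, 0.5]
width: 0.0442
```

```bash
sed -i 's/D=G-.087\*U+.025\*N+.002\*Y/D=G-.0855*U+.025*N+.0035*Y/' e.py; python3 e.py w7
```

```text
dial [([340.4, 310.2], 0.71)]
pred [341.88675585 311.87674359] top [342.75788986 316.07771137] per mm U [  3.47885704 -20.75332786] per 10mm Y [-20.75478007  -3.54796737]
(array([-0.0388,  0.056 ,  0.0607]), array([-0.0059,  0.0192, -0.0013]))
(array([-0.007 , -0.0069, -0.0102]), array([-0.0059,  0.0192, -0.0013]))
[ 0.48  0.38 -0.89  1.29 -0.83 -1.07]
```

Request:
apply_moves --increments '[-0.006,-0.003,-0.003,-0.006,0.0192,0,-0.003,-0.0035,-0.0055,0,0,0,0,-0.001,-0.003,0,0,0,0,0,0,0,0,0]'

```text
t: 11.0
eef_pos: [0.6133, -0.0323, 0.0999]
ee_rot: [-2.362, -0.083, -2.582]
force: [-0.6, 0.7, -0.8]
width: 0.0436
```

Request:
apply_moves --increments '[0,0,0,0,0,0,0,0,0,0,0,0,0,0,0,0,0,0,0,0,0,0,0,0]' --hand 1 --force 20

```text
t: 11.33
eef_pos: [0.6133, -0.0319, 0.1002]
ee_rot: [-2.361, -0.082, -2.581]
force: [-0.0, -0.4, 0.5]
width: 0.023
```

```bash
python3 - <<'E'
from h import *
s=arm.get_state(); p,Rt=pose(); g=p-.008*Rt[:,2]; d=g-G
print("grasp u,n,y",d@U,d@N,d@Y,"w",s["width"],"F",np.round(s["force"],1),"M",np.round(s["moment"],2),"q",np.round(s["q"],2))
# jaw angle -> phi
tx=Rt[:,0]; print("phi from jaw", .875+np.arctan2(-tx@U,-tx@Y), "tilt",np.degrees(np.arccos(-Rt[:,2]@N)))
# cone turn plan about dial axis
D=G-.0855*U+.0035*Y
for ph in (.35,.75): 
    r=R.from_rotvec(-N*ph); print(ph,(D+r.apply(p-D)-p).round(4),(-N*ph).round(4))
E
```

```text
grasp u,n,y -0.08708311458440429 0.028208753667369645 0.0033420213068008596 w 0.022957962826159743 F [-0.  -0.4  0.5] M [2.05 1.15 0.02] q [ 0.48  0.39 -0.91  1.31 -0.82 -1.07]
phi from jaw 0.69895795853022 tilt 15.112562617022705
0.35 [-0.0001 -0.0001  0.    ] [ 0.0688 -0.1609 -0.3031]
0.75 [-0.0003 -0.0002  0.    ] [ 0.1475 -0.3448 -0.6495]
```

Request:
apply_moves --increments '[0.0008,-0.0018,-0.0034,0,0,0,0,0,0,0,0,0,0,0,0,0,0,0,0,0,0,0,0,0]'

```text
t: 11.67
eef_pos: [0.6132, -0.0342, 0.0977]
ee_rot: [-2.359, -0.083, -2.581]
force: [0.0, 1.1, 0.3]
width: 0.0127
```

Request:
apply_moves --increments '[0,0,0,0.0206,-0.0483,-0.0909,0,0,0,0.0206,-0.0483,-0.0909,0,0,0,0.0206,-0.0483,-0.0909,0,0,0,0.0206,-0.0483,-0.0909,0,0,0,0.0206,-0.0483,-0.0909,0,0,0,0.0206,-0.0483,-0.0909,0,0,0,0.0206,-0.0483,-0.0909,0,0,0,0,0,0]'

```text
t: 12.33
eef_pos: [0.612, -0.0343, 0.0976]
ee_rot: [-2.425, 0.29, 3.021]
force: [-5.4, 2.3, 5.7]
width: 0.013
```

```bash
cat > f.py <<'E'
from h import *
s=arm.get_state(); p,Rt=pose(); g=p-.008*Rt[:,2]; d=g-G
print("grasp u,n,y",d@U,d@N,d@Y,"w",s["width"],"F",np.round(s["force"],1),"M",np.round(s["moment"],2),"q",np.round(s["q"],2))
tx=Rt[:,0]; print("phi from jaw", .875+np.arctan2(-tx@U,-tx@Y), "tilt",np.degrees(np.arccos(-Rt[:,2]@N)), "tz",Rt[:,2].round(3))
E
python3 f.py
```

```text
grasp u,n,y -0.0866399618322454 0.02501194144901562 0.0027886388876108663 w 0.013011713708972233 F [-5.4  2.3  5.7] M [ 1.66  1.39 -0.92] q [ 0.56  0.47 -0.71  0.91 -0.96 -1.55]
phi from jaw 1.4682440227639204 tilt 15.420367356031935 tz [ 0.135 -0.678 -0.723]
```

Request:
apply_moves --increments '[0,0,0,-0.012,0.028,0.052,0,0,0,0,0,0]'

```text
t: 12.5
eef_pos: [0.6121, -0.0344, 0.0976]
ee_rot: [-2.408, 0.263, 3.078]
force: [-4.7, 2.8, 4.0]
width: 0.0125
```

Request:
apply_moves --increments '[0,0,0,0,0,0,0,0,0,0,0,0,0,0,0,0,0,0,0,0,0,0,0,0]' --hand 0.5

```text
t: 12.83
eef_pos: [0.6133, -0.0339, 0.0982]
ee_rot: [-2.409, 0.266, 3.076]
force: [0.9, -0.0, -0.3]
width: 0.0341
```

Request:
apply_moves --increments '[-0.0035,0.0175,0.0187,0,0,0,-0.0035,0.0175,0.0187,0,0,0,-0.0035,0.0175,0.0187,0,0,0,-0.0035,0.0175,0.0187,0,0,0,-0.0035,0.0175,0.0187,0,0,0,-0.0035,0.0175,0.0187,0,0,0,0,0,0,0,0,0]'

```text
t: 13.42
eef_pos: [0.5878, 0.0712, 0.2107]
ee_rot: [-2.408, 0.258, 3.066]
force: [0.9, 0.6, -0.3]
width: 0.0439
```

```bash
python3 d.py w8; python3 f.py; python3 -c "
import cv2
cv2.imwrite('pics/c3.png',cv2.imread('pics/w8.png'))"
```

```text
wrist knee_pin [([425.6, 59.7], 0.86)]
wrist dial_grip [([321.0, 229.8], 0.73)]
wrist lid_handle []
scene knee_pin [([385.5, 206.6], 0.65)]
scene dial_grip []
scene lid_handle []
top knee_pin [([407.6, 273.1], 0.49), ([360.5, 233.6], 0.31)]
top dial_grip [([360.5, 232.5], 0.57)]
top lid_handle [([376.8, 207.5], 0.61)]
dial_grip [ 0.6115 -0.0311  0.0991] res [ 0.1 -0.   0.  -0.4] rel hinge x,y,z -0.0853 0.0024 -0.0259 u,n -0.0868 0.0202
knee_pin [ 0.495  -0.1448  0.1544] res [ 0.   0.4 -1.  -1.8  0.7  1.4] rel hinge x,y,z -0.0266 -0.1494 0.0294 u,n -0.0083 0.0388
lid_handle [ 0.6601 -0.0666  0.1656] res [0. 0.] rel hinge x,y,z -0.0335 0.0331 0.0406 u,n -0.0087 0.052
pred dial at u=-.081,n=.022: [320.1 222.8]
q [ 0.78  0.38 -0.51  0.66 -1.25 -1.35]
grasp u,n,y -0.12133564982895066 0.17186908787578184 0.018955333323901806 w 0.0439185379007615 F [ 0.2 -0.9  0.2] M [ 2.32  0.55 -0.  ] q [ 0.78  0.38 -0.51  0.66 -1.25 -1.35]
phi from jaw 1.4142971926443546 tilt 15.95745300575467 tz [ 0.133 -0.685 -0.717]
```

View pics/c3.png

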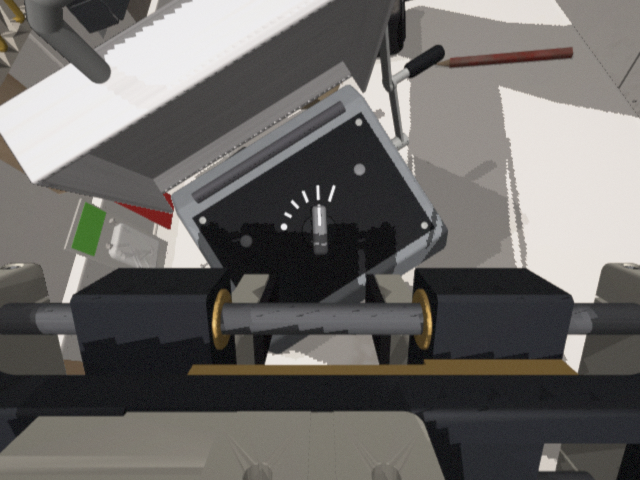

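Pointer at (319,210) is aimed at mark 4 (318,192), with mark 5 to its right at (333,193). The lid stands and the stay is straight. Next is the knee pin.

```bash
cat > k.py <<'E'
from h import *
def w(*P): return c2w(V,P)
b=np.radians(30); t0=-Z; t1=np.sin(b)*Y-np.cos(b)*Z
PIN=w(.042,-.166,.151)
for n,(g,t,bk) in dict(A=(w(-.08,-.14,.29),t0,0),B=(PIN,t1,.09),C=(PIN,t1,0)).items(): print(n,*goal(g,t,-X,bk))
print(pose()[0].round(3),np.round(arm.get_state()["q"],2))
E
python3 k.py
```

```text
A [-0.1311 -0.0948  0.0746] [ 0.7661 -0.2404 -0.9397]
B [-0.1447 -0.2333  0.0146] [ 1.1802 -0.5693 -0.7758]
C [-0.1033 -0.2156 -0.0634] [ 1.1802 -0.5693 -0.7758]
[0.586 0.067 0.207] [ 0.78  0.38 -0.51  0.66 -1.25 -1.35]
```

Request:
apply_moves --increments '[-0.012,-0.004,0.01,0.0697,-0.0219,-0.0855,-0.012,-0.004,0.01,0.0697,-0.0219,-0.0855,-0.012,-0.004,0.01,0.0697,-0.0219,-0.0855,-0.012,-0.009,0.01,0.0697,-0.0219,-0.0855,-0.012,-0.009,0.01,0.0697,-0.0219,-0.0855,-0.012,-0.009,0.005,0.0697,-0.0219,-0.0855,-0.012,-0.01,0.005,0.0697,-0.0219,-0.0855,-0.012,-0.01,0.005,0.0697,-0.0219,-0.0855,-0.012,-0.011,0.005,0.0697,-0.0219,-0.0855,-0.012,-0.011,0.005,0.0697,-0.0219,-0.0855,-0.012,-0.011,0.005,0.0697,-0.0219,-0.0855]'

```text
t: 14.93
eef_pos: [0.4502, -0.0235, 0.2877]
ee_rot: [3.122, -0.026, 1.946]
force: [-0.2, -1.0, 0.9]
width: 0.0437
```

```bash
python3 k.py
```

```text
A [ 0.0049 -0.0041 -0.0057] [-0.0317  0.0076  0.029 ]
B [-0.0087 -0.1426 -0.0657] [ 0.1679 -0.4764  0.0214]
C [ 0.0326 -0.1249 -0.1436] [ 0.1679 -0.4764  0.0214]
[ 0.45  -0.024  0.288] [ 0.36 -0.06 -0.36 -0.03 -1.25 -1.55]
```

Request:
apply_moves --increments '[-0.006,-0.022,-0.006,0.028,-0.0795,0.0036,-0.003,-0.024,-0.008,0.028,-0.0795,0.0036,0,-0.025,-0.01,0.028,-0.0795,0.0036,0,-0.024,-0.013,0.028,-0.0795,0.0036,0,-0.024,-0.013,0.028,-0.0795,0.0036,0,-0.024,-0.013,0.028,-0.0795,0.0036,0,0,0,0,0,0]'

```text
t: 15.52
eef_pos: [0.4377, -0.1635, 0.2343]
ee_rot: [2.618, 0.0, 1.966]
force: [-0.0, -0.4, 0.4]
width: 0.0436
```

```bash
cat >> k.py <<'E'
C=wcam(); im=optics.grab_frame("wrist"); cv2.imwrite("pics/w9.png",im[:,:,::-1])
print("pin",[(np.round(d['point'],1).tolist(),round(d['conf'],2)) for d in finder.landmark_of("wrist","knee_pin")[:2]])
P=w(.042,-.157,.151); print("pred",wproj(P,C).round(1),"10mm X",(wproj(P+.01*X,C)-wproj(P,C)).round(1),"10mm Y",(wproj(P+.01*Y,C)-wproj(P,C)).round(1))
E
python3 k.py
```

```text
A [0.0174 0.1359 0.0477] [-0.204   0.4826  0.0084]
B [ 0.0038 -0.0026 -0.0123] [-0.0001  0.0004  0.0086]
C [ 0.0452  0.0151 -0.0902] [-0.0001  0.0004  0.0086]
[ 0.438 -0.164  0.234] [-0.2  -0.16 -0.53 -0.41 -0.79 -0.75]
pin [([313.6, 250.0], 0.81)]
pred [317.9 248. ] 10mm X [-13.3   0.1] 10mm Y [0.2 8.9]
```

View pics/w9.png

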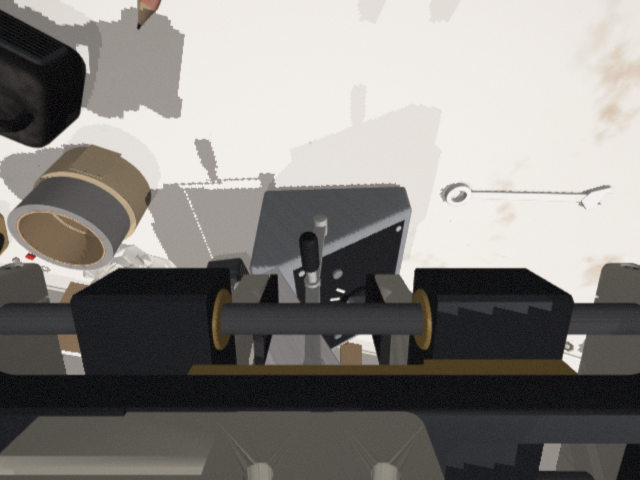

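The pin's black grip is at about (310,250), 4 mm further back than predicted. I descend straddling it.

Request:
apply_moves --increments '[0.0094,0.0023,-0.018,0,0,0,0.0094,0.0023,-0.018,0,0,0,0.0094,0.0023,-0.018,0,0,0,0.0094,0.0023,-0.018,0,0,0,0.0094,0.0023,-0.018,0,0,0,0,0,0,0,0,0]'

```text
t: 16.12
eef_pos: [0.4926, -0.1452, 0.1491]
ee_rot: [2.619, 0.004, 1.972]
force: [1.0, -0.6, -0.4]
width: 0.0441
```

```bash
sed -i 's/w9.png/w10.png/;s/PIN=w(.042/PIN=w(.046/' k.py; python3 k.py
```

```text
A [-0.0375  0.1176  0.1329] [-0.2015  0.4825  0.0022]
B [-0.0496 -0.0246  0.0729] [0.0038 0.0008 0.0032]
C [-0.0082 -0.0069 -0.0051] [0.0038 0.0008 0.0032]
[ 0.493 -0.145  0.149] [-0.14  0.03 -0.57 -0.49 -0.57 -0.67]
pin [([313.8, 300.7], 0.64)]
pred [325.1 297.2] 10mm X [-22.  -0.] 10mm Y [-0.1 12.3]
```

Request:
apply_moves --increments '[-0.008,-0.007,-0.005,0.0038,0,0.0032,0,0,0,0,0,0,0,0,0,0,0,0]' --hand 0.75

```text
t: 16.47
eef_pos: [0.4862, -0.1511, 0.1507]
ee_rot: [2.613, 0.005, 1.981]
force: [0.1, 1.1, 0.5]
width: 0.0291
```

Request:
apply_moves --increments '[-0.0039,0.0092,0,0,0,0,-0.0039,0.0092,0,0,0,0,-0.0039,0.0092,-0.001,0,0,0]'

```text
t: 16.72
eef_pos: [0.4771, -0.1254, 0.1542]
ee_rot: [2.609, 0.011, 1.979]
force: [1.7, -4.1, -2.2]
width: 0.0225
```

```bash
python3 k.py
```

```text
A [-0.022   0.0978  0.1278] [-0.2004  0.4938 -0.0063]
B [-0.034  -0.0444  0.0678] [ 0.0066  0.0129 -0.0035]
C [ 0.0074 -0.0267 -0.0102] [ 0.0066  0.0129 -0.0035]
[ 0.477 -0.125  0.154] [-0.08 -0.03 -0.62 -0.46 -0.54 -0.74]
pin [([314.6, 295.7], 0.7)]
pred [274.3 295.7] 10mm X [-20.9  -0.2] 10mm Y [ 1.9 11.6]
```

Request:
apply_moves --increments '[-0.0039,0.0092,-0.004,0,0,0,-0.0039,0.0092,-0.005,0,0,0,-0.0039,0.0092,-0.006,0,0,0,-0.0039,0.0092,-0.006,0,0,0,0,0,0,0,0,0]'

```text
t: 17.23
eef_pos: [0.4636, -0.0897, 0.1376]
ee_rot: [2.603, 0.02, 1.982]
force: [-0.4, 0.2, 0.1]
width: 0.0217
```

```bash
sed -i 's/w10.png/w11.png/' k.py; python3 k.py
```

```text
A [-0.0084  0.0621  0.1444] [-0.1959  0.5022 -0.0116]
B [-0.0205 -0.0801  0.0844] [ 0.012   0.0217 -0.0066]
C [ 0.0209 -0.0624  0.0065] [ 0.012   0.0217 -0.0066]
[ 0.464 -0.09   0.138] [ 0.06 -0.06 -0.73 -0.41 -0.42 -0.88]
pin [([313.1, 273.5], 0.88)]
pred [183.4 322.9] 10mm X [-22.5  -0.5] 10mm Y [ 6.2 11.1]
```

The force dropped to zero and the pin has moved about 55 mm, so the knee is broken. I release, back off and find the handle.

Request:
apply_moves --increments '[0,0,0,0,0,0,0,0,0,0,0,0,-0.0105,-0.0045,0.0195,0,0,0,-0.0105,-0.0045,0.0195,0,0,0,-0.0105,-0.0045,0.0195,0,0,0,-0.0105,-0.0045,0.0195,0,0,0,-0.006,0.01,0.03,0,0,0,-0.003,0.015,0.03,0,0,0,0,0,0,0,0,0]' --hand 0.5

```text
t: 18.08
eef_pos: [0.4142, -0.0868, 0.2865]
ee_rot: [2.602, 0.02, 1.975]
force: [1.7, -0.1, 0.7]
width: 0.044
```

```bash
cat > l.py <<'E'
from h import *
from scipy.optimize import least_squares
import sys
C=wcam(); im=optics.grab_frame("wrist"); cv2.imwrite(f"pics/{sys.argv[1]}.png",im[:,:,::-1])
O={}
for c in ("wrist","scene","top"):
    if c!="wrist": cv2.imwrite(f"pics/{sys.argv[1]}{c}.png",optics.grab_frame(c)[:,:,::-1])
    for n in ("lid_handle","knee_pin"):
        r=[(np.round(d['point'],1).tolist(),round(d['conf'],2)) for d in finder.landmark_of(c,n)[:2]]; print(c,n,r)
        if r and n=="lid_handle": O[c]=np.array(r[0][0])
a0=np.arctan2(.065,.193)
hp=lambda t:G-.204*np.cos(t-a0)*X+.204*np.sin(t-a0)*Z
f=lambda t,c:(wproj(hp(t),C) if c=="wrist" else proj(c,hp(t)))-O[c]
for c in O:
    ts=np.linspace(0,1.57,158); e=[np.linalg.norm(f(t,c)) for t in ts]; i=np.argmin(e); print(c,"lid",ts[i].round(3),"res",round(e[i],1))
if len(sys.argv)>2:
    t=float(sys.argv[2]); print("handle",hp(t).round(4))
    for b in (.09,0): print(b,goal(hp(t)+.0*X,.5*X-.866*Z,-X,b))
print(pose()[0].round(3),np.round(arm.get_state()["q"],2))
E
python3 l.py w12 1.3
```

```text
wrist lid_handle []
wrist knee_pin [([298.3, 171.8], 0.82)]
scene lid_handle [([328.3, 182.6], 0.6)]
scene knee_pin [([382.0, 225.6], 0.39)]
top lid_handle [([340.5, 231.4], 0.84), ([305.3, 297.6], 0.5)]
top knee_pin [([386.2, 287.5], 0.6), ([413.6, 201.4], 0.3)]
scene lid 1.03 res 0.5
top lid 1.05 res 3.3
handle [ 0.5978 -0.0052  0.2939]
0.09 (array([0.1692, 0.12  , 0.0865]), array([-0.6591,  0.2784, -0.1411]))
0 (array([0.1869, 0.0786, 0.0086]), array([-0.6591,  0.2784, -0.1411]))
[ 0.412 -0.088  0.278] [ 0.15 -0.37 -0.66 -0.17 -0.77 -1.22]
```

```bash
python3 l.py w12 1.03 | tail -4
```

```text
handle [0.5817 0.0324 0.2572]
0.09 (array([0.153 , 0.1572, 0.0489]), array([-0.6593,  0.2801, -0.1426]))
0 (array([ 0.1707,  0.1159, -0.029 ]), array([-0.6593,  0.2801, -0.1426]))
[ 0.413 -0.087  0.279] [ 0.15 -0.38 -0.66 -0.17 -0.77 -1.22]
```

Request:
apply_moves --increments '[0,0.015,0.025,-0.082,0.035,-0.018,0,0.02,0.025,-0.082,0.035,-0.018,0,0.025,0.025,-0.082,0.035,-0.018,0.01,0.03,0.01,-0.082,0.035,-0.018,0.03,0.025,0,-0.082,0.035,-0.018,0.03,0.02,0,-0.082,0.035,-0.018,0.03,0.015,0,-0.082,0.035,-0.018,0.03,0.007,-0.02,-0.082,0.035,-0.018,0.023,0,-0.02,0,0,0,0,0,0,0,0,0]' --hand 0.6

```text
t: 19.82
eef_pos: [0.5679, 0.0551, 0.2978]
ee_rot: [3.057, 0.45, 1.955]
force: [-0.3, -0.7, -0.6]
width: 0.0352
```

```bash
python3 l.py w13 1.03
```

```text
wrist lid_handle [([311.8, 264.3], 0.97)]
wrist knee_pin []
scene lid_handle [([325.5, 180.8], 0.79)]
scene knee_pin [([384.7, 225.8], 0.59)]
top lid_handle [([340.9, 233.3], 0.68)]
top knee_pin [([384.0, 287.4], 0.61)]
wrist lid 1.03 res 0.6
scene lid 1.05 res 2.7
top lid 1.04 res 5.1
handle [0.5817 0.0324 0.2572]
0.09 (array([0.0004, 0.017 , 0.0238]), array([-0.1035,  0.0496, -0.019 ]))
0 (array([ 0.0181, -0.0244, -0.0542]), array([-0.1035,  0.0496, -0.019 ]))
[0.565 0.053 0.304] [ 0.71  0.06 -0.49  0.51 -1.12 -2.13]
```

View pics/w13.png

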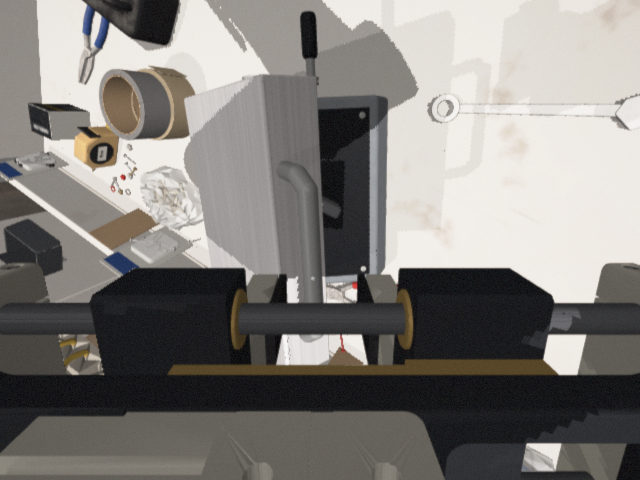

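The handle is at (310,265), in line with lid 1.03 rad. I descend and grip.

Request:
apply_moves --increments '[0,0.0,0,-0.1035,0.0496,-0.019,0.0045,-0.0061,-0.0136,0,0,0,0.0045,-0.0061,-0.0136,0,0,0,0.0045,-0.0061,-0.0136,0,0,0,0,0,0,0,0,0]' --hand 0.68

```text
t: 20.68
eef_pos: [0.5779, 0.0336, 0.2688]
ee_rot: [3.132, 0.524, 1.97]
force: [-1.6, -0.1, -0.6]
width: 0.028
```

```bash
python3 l.py w14 1.03|tail -8
```

```text
top knee_pin [([386.0, 288.0], 0.46)]
wrist lid 1.03 res 2.8
scene lid 1.01 res 4.8
top lid 1.05 res 2.4
handle [0.5817 0.0324 0.2572]
0.09 (array([-0.0134,  0.0349,  0.0572]), array([-0.0046,  0.0106, -0.0008]))
0 (array([ 0.0043, -0.0064, -0.0208]), array([-0.0046,  0.0106, -0.0008]))
[0.579 0.035 0.271] [ 0.69  0.15 -0.52  0.57 -1.12 -2.16]
```

Request:
apply_moves --increments '[0.0022,-0.0035,-0.0105,-0.0046,0.0106,0,0.0022,-0.0035,-0.0105,0,0,0,0,0,0,0,0,0]'

```text
t: 21.38
eef_pos: [0.5838, 0.0285, 0.2493]
ee_rot: [3.141, 0.523, 1.977]
force: [-0.1, -0.9, 0.2]
width: 0.0276
```

Request:
apply_moves --increments '[0,0,0,0,0,0,0,0,0,0,0,0,0,0,0,0,0,0,0,0,0,0,0,0]' --hand 1 --force 35

```text
t: 21.72
eef_pos: [0.5838, 0.028, 0.2485]
ee_rot: [-3.139, 0.523, 1.978]
force: [1.3, -1.3, -1.8]
width: 0.0109
```

```bash
python3 arc.py 16 0.0
```

```text
grasp in console rel hinge -0.15454621659469692 0.00018087045102584826 0.13044270101898192 r 0.20223706710903044
ang 0.7010219420980147 lid 1.0258780765726758
[[-0.0032, 0.0074, -0.0102], [-0.0029, 0.0068, -0.0107], [-0.0026, 0.0061, -0.0111], [-0.0023, 0.0055, -0.0115], [-0.002, 0.0048, -0.0119], [-0.0017, 0.0041, -0.0122], [-0.0014, 0.0033, -0.0124], [-0.0011, 0.0026, -0.0127], [-0.0008, 0.0019, -0.0128], [-0.0005, 0.0011, -0.0129], [-0.0001, 0.0003, -0.013], [0.0002, -0.0004, -0.013], [0.0005, -0.0012, -0.0129], [0.0008, -0.002, -0.0128], [0.0012, -0.0027, -0.0126], [0.0015, -0.0034, -0.0124]]
[ 0.0006 -0.0022 -0.0016] [ 1.31125393 -1.25958748 -1.80074013] [ 0.6641141   0.17648781 -0.5381853   0.57850016 -1.08170027 -2.16432349]
```

Request:
apply_moves --increments '[-0.0032,0.0074,-0.0102,0,0,0,-0.0029,0.0068,-0.0107,0,0,0,-0.0026,0.0061,-0.0111,0,0,0,-0.0023,0.0055,-0.0115,0,0,0,-0.002,0.0048,-0.0119,0,0,0,-0.0017,0.0041,-0.0122,0,0,0,-0.0014,0.0033,-0.0124,0,0,0,-0.0011,0.0026,-0.0127,0,0,0]'

```text
t: 22.38
eef_pos: [0.5654, 0.0681, 0.1558]
ee_rot: [-3.14, 0.53, 1.976]
force: [6.6, -6.6, 0.3]
width: 0.0106
```

```bash
python3 arc.py 9 0.0
```

```text
grasp in console rel hinge -0.1986313110583804 -0.0009742133805093617 0.037720258363795556 r 0.20218114556951783
ang 0.1876662666628964 lid 0.5125224011375574
[[-0.0007, 0.0017, -0.0114], [-0.0005, 0.0011, -0.0115], [-0.0002, 0.0005, -0.0115], [0.0001, -0.0001, -0.0115], [0.0003, -0.0007, -0.0115], [0.0006, -0.0013, -0.0114], [0.0008, -0.0019, -0.0113], [0.0011, -0.0025, -0.0112], [0.0013, -0.0031, -0.011]]
[0.0065 0.001  0.0002] [ 6.55331835 -6.60050358  0.2586741 ] [ 0.73643129  0.26818308 -0.67005524  0.63777086 -0.93028864 -2.36809511]
```

Request:
apply_moves --increments '[0,0,-0.0114,0,0,0,0,0,-0.0115,0,0,0,0.0002,-0.0004,-0.0115,0,0,0,0.0003,-0.0007,-0.0115,0,0,0,0.0005,-0.0012,-0.0115,0,0,0,0.0008,-0.0018,-0.0114,0,0,0]'

```text
t: 22.88
eef_pos: [0.566, 0.0675, 0.083]
ee_rot: [-3.139, 0.53, 1.982]
force: [3.8, -3.9, 2.0]
width: 0.0109
```

```bash
python3 arc.py 4 -0.02
```

```text
grasp in console rel hinge -0.1978596087597039 -0.0006280559929209006 -0.035069151699026385 r 0.20094345020286783
ang -0.17542079695145457 lid 0.14943533752320642
[[0.0007, -0.0015, -0.0083], [0.0008, -0.0019, -0.0083], [0.0009, -0.0022, -0.0082], [0.0011, -0.0025, -0.0081]]
[ 0.007   0.001  -0.0054] [ 3.83730353 -3.93439909  2.04207973] [ 0.70572912  0.35872787 -0.77095127  0.76552011 -0.77226954 -2.51341583]
```

Request:
apply_moves --increments '[0.0009,-0.002,-0.008,0,0,0,0.001,-0.0023,-0.008,0,0,0,0.0011,-0.0026,-0.007,0,0,0,0.0011,-0.0026,-0.005,0,0,0]'

```text
t: 23.22
eef_pos: [0.5708, 0.0601, 0.0533]
ee_rot: [-3.141, 0.531, 1.986]
force: [-24.7, 17.9, 41.0]
width: 0.011
```

```bash
python3 arc.py 4 -0.02
```

```text
grasp in console rel hinge -0.189177275572077 0.0008439060604275989 -0.06479263306642466 r 0.19996531422362707
ang -0.3299749814093955 lid -0.005118846934734522
[[0.0001, -0.0002, -0.0007], [0.0001, -0.0002, -0.0007], [0.0001, -0.0002, -0.0007], [0.0001, -0.0002, -0.0007]]
[ 0.007   0.0023 -0.01  ] [-24.70076132  17.93565005  41.02188667] [ 0.6645989   0.39927444 -0.81383799  0.86261941 -0.70184644 -2.58722726]
```

The lid is on its stop, with the force rising to 51 N. I ease off and release.

Request:
apply_moves --increments '[-0.001,0.001,0.0015,0,0,0,0,0,0,0,0,0]'

```text
t: 23.38
eef_pos: [0.5708, 0.0608, 0.0554]
ee_rot: [3.141, 0.533, 1.985]
force: [-1.2, 0.4, -0.6]
width: 0.0115
```

Request:
apply_moves --increments '[0,0,0,0,0,0,0,0,0,0,0,0,0,0,0,0,0,0]' --hand 0.66

```text
t: 23.63
eef_pos: [0.571, 0.0615, 0.055]
ee_rot: [3.14, 0.531, 1.984]
force: [0.4, 0.3, -0.3]
width: 0.0252
```

```bash
python3 l.py w15 0.0
```

```text
wrist lid_handle [([324.0, 297.8], 0.6)]
wrist knee_pin []
scene lid_handle [([319.7, 249.6], 0.55), ([237.2, 345.3], 0.53)]
scene knee_pin []
top lid_handle [([323.8, 251.8], 0.6)]
top knee_pin [([383.6, 288.6], 0.66)]
wrist lid 0.0 res 8.0
scene lid 0.06 res 2.8
top lid 0.0 res 1.8
handle [0.5668 0.0673 0.0599]
0.09 (array([-0.0203,  0.0437,  0.0758]), array([ 0.0071,  0.0043, -0.0102]))
0 (array([-0.0026,  0.0024, -0.0022]), array([ 0.0071,  0.0043, -0.0102]))
[0.571 0.061 0.055] [ 0.67  0.4  -0.81  0.86 -0.71 -2.59]
```

Request:
apply_moves --increments '[0,0,0,0,0,0,-0.004,0.0092,0.0173,0,0,0,-0.004,0.0092,0.0173,0,0,0,-0.004,0.0092,0.0173,0,0,0,-0.004,0.0092,0.0173,0,0,0,-0.004,0.0092,0.0173,0,0,0,-0.004,0.01,0.03,0,0,0,-0.004,0.01,0.03,0,0,0,-0.004,0.01,0.03,0,0,0,-0.004,0.01,0.03,0,0,0,0,0,0,0,0,0,0,0,0,0,0,0]' --hand 0.66

```text
t: 25.08
eef_pos: [0.5284, 0.1485, 0.2692]
ee_rot: [-3.133, 0.529, 1.988]
force: [-1.1, -0.2, -0.6]
width: 0.03
```

```bash
python3 l.py w16; python3 -c "
import cv2,numpy as np
a=cv2.imread('pics/w16.png');b=cv2.imread('pics/w16scene.png')[160:290,230:450]
cv2.imwrite('pics/c4.png',np.hstack([cv2.resize(a,(440,330)),cv2.resize(b,(360,330))]))"
```

```text
wrist lid_handle [([344.5, 213.2], 0.79)]
wrist knee_pin [([275.0, 82.5], 0.8)]
scene lid_handle [([321.0, 251.3], 0.66)]
scene knee_pin [([379.9, 254.2], 0.66)]
top lid_handle [([324.7, 252.4], 0.83)]
top knee_pin [([388.9, 288.6], 0.49)]
wrist lid 0.0 res 2.7
scene lid 0.02 res 1.6
top lid 0.0 res 2.9
[0.528 0.147 0.268] [ 0.92  0.18 -0.46  0.48 -1.25 -2.3 ]
```

View pics/c4.png

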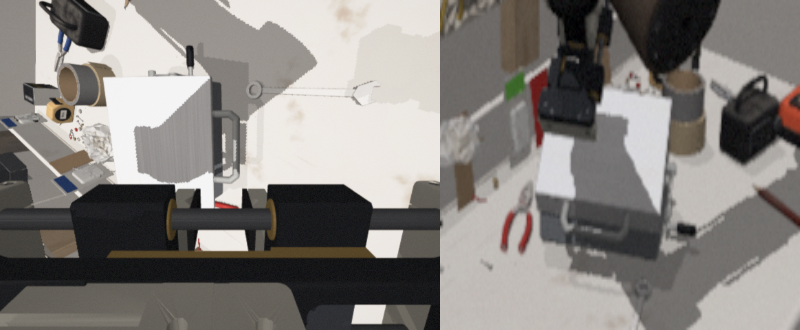

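The lid is shut, the pin is back low at the front, and the spanner and pliers are where they were. I hand in.

```bash
python3 -c "
from station import arm
print(arm.job_done())"
```

```text
the job is handed in; nothing more can be done
None
```

The dust extractor is set to speed 4 and the lid is fully shut again. I handed the job in after about 25 s of the allowed 72 s.

- **Lid up:** I raised it to its stop, where it pushed back with about 12 N, and let go. The handle and pin then measured at their locked positions.
- **Dial:** The pointer stood at mark 2 at the start, not at off, so I turned it two clicks clockwise. The picture afterwards shows it at mark 4.
- **Lid down:** I pulled the knee pin about 55 mm towards the front, and the pull dropped from about 5 N to zero, so the knee was broken. The lid was then lowered by its handle.
- **Last checks:** The fitted lid angle is 0.00 rad in two cameras and 0.02 rad in the third, within the landmark noise. The handle and pin are within a few pixels of where they began, and the gripper is clear. The spanner and pliers look unmoved. I did not measure the other things lying about.

**What did not go cleanly:**
- The bar slipped towards the fingertips while I was raising the lid, and I re-gripped once.
- The final press at the shut stop briefly reached about 51 N at the wrist. That was through the fingers on the handle, and it is under the 120 N wrist limit. If it counts as pressing by the gripper's body, it is over that 40 N limit.

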